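Make up two slip-decorating kits

ROBOT

A 6-joint arm with a two-finger parallel gripper is mounted at the origin on the work surface. World frame = base frame: x ahead of the robot, y to its left, z up, the work surface at z = 0. Lengths are in m, angles in rad, forces in N, time in s.
With the tool pointing down it reaches from about 0.325 to 0.875 m from the base axis. Payload 4.4 kg.
Tool frame: the origin (TCP) lies on the centre line of the jaws, within the pads' length; the fingertips stand 22 mm ahead of it and the grasp point (between the pads) lies 3 mm ahead of it (tip_extent is the distance from the TCP to the fingertips, in m); z points along the fingers, y is the line along which they close (so a half turn about z gives the same grasp; the last joint's range is limited). The gripper opens to 85 mm and grips with 20 to 120 N. Pads are 22 mm wide; open, the fingers measure 114 mm over their backs; the gripper's body (76 mm by 85 mm) begins 54 mm behind the grasp point. The pads swing forward as they close: fully open they stand 13 mm farther back than shut.
Start: joints at [1.058, 0.207, 1.542, -0, 1.393, -0.15], TCP at [0.204, 0.538, 0.253] pointing down, gripper open.
Joint ranges: [-2.73, 2.73], [-0.86, 2.22], [0.23, 2.46], [-1.11, 4.25], [0.08, 2.63], [-2.82, 2.82]. Speed limits (rad/s): [2.79, 2.79, 3.14, 3.14, 3.14, 3.14].

INTERFACE

Orientations are given as [roll, pitch, yaw] about the fixed x, y, z axes, in that order (R = Rz(yaw) Ry(pitch) Rx(roll)).
In Python, from plant import get_obs, grab_frame, finish_job, tip_extent gives the robot as it stands. The module is installed in compiled form; this text tells all that it offers.
- The arm moves only by the tool move_arm, never from a script. Its argument "motion" is a list of rows, each a list of 7 numbers: the shift along the tool's x, y, z in mm, then the turn, a rotation vector about the tool's x, y, z in rad, then the gripper's target within -1 to 1 (fully open at 1, half-way at 0, shut at -1). In form: [[dx, dy, dz, ax, ay, az, grip], ...]. A call has 1 to 10 rows; each row is the pose to reach, as a shift and turn from the pose commanded when the call began, along the tool's axes at that moment; what a row does not reach only later rows make up. A row lasts 1/8 s, in which the tool goes at most 62.5 mm and 10.7 degrees, less where a joint would pass 70% of its speed; a pose out of reach is approached as far as the arm can. A call with a gripper value outside its range is refused whole. The fingers move at their own pace and stop on an object; the grip force is fixed at half the most. Time passes only in rows, so rows that repeat a pose let the fingers close. It gives the time, the measured TCP pose, the force, the opening and the grip force at its end, in the units of the state.
- get_obs(): the state, without advancing time (a new reading comes with each control period).
- grab_frame(name): name is "scene" or "top"; returns a dict with "pixels" (400x640x3 uint8, red, green, blue), "depth" (400x640 float32, m along the optical axis (not along the pixel's ray), 0 where there is no reading), "intrinsics" (3x3 intrinsics, pixels), "view" (4x4, takes a point from world to camera coordinates). Camera axes: x right, y down, z forward; pixel columns grow to the right and rows downward; lengths in m; the calibration is good to about 2 mm. A picture is of the moment at which its call begins.
- finish_job(): hands the job in; it is judged then, once.
The state is a dict: "time": time; "q": joint angles; "joint_vel": joint speeds; "joint_torque": joint torques, N m; "tcp_pos": TCP position; "tcp_rot": TCP orientation; "force": force on the tool from outside, world axes, zero at the start; "moment": the same for the moment, N m; "grip_width": opening from 0.0 (shut) to 1.0 (fully open); "grasp_force": force on a finger pad.
Only numpy, scipy, OpenCV 4.12 (cv2) and the standard library are available. Lean on these libraries where they do the work, as an engineer would, in place of code of your own. Each camera call takes 0.05 s, during which the arm holds its last target. There are 200 camera calls.

TASK

Make up two slip-decorating kits from the stock on the bench: the green tray gets the blue jar and the loop tool, the red tray gets the yellow jar, the white jar and the wooden comb. In each tray the jars stand upright on the floor of the narrow bay and the tool lies flat on the floor of the wide bay. Keep the jars upright, set everything down gently without dropping it, and leave the black jar, the bowl and the beaker where they are.

Things in the scene. Friction and masses are not known exactly. Their poses are not given: they have to be found in the camera images.
- green_tray: fixed kit tray, wood floor, green rims, 210 (x) x 170 mm (y), turned up to 15 degrees. Origin: centre of its underside, on the bench; z up. Floor top at 6 mm, rim tops at 18 mm. Rims and divider 6 mm thick; the divider, along y, parts two bays 158 mm long in y: narrow jar bay, x -99 to -25 mm (nearer the robot), and wide tool bay, x -19 to +99 mm
- red_tray: fixed kit tray, wood floor, red rims, 210 (x) x 170 mm (y), turned up to 15 degrees. Origin: centre of its underside, on the bench; z up. Floor top at 6 mm, rim tops at 18 mm. Rims and divider 6 mm thick; the divider, along y, parts two bays 158 mm long in y: narrow jar bay, x -99 to -25 mm (nearer the robot), and wide tool bay, x -19 to +99 mm
- blue_jar_mid (a point): lidded plastic jar of slip, blue all over (body and lid), a plain upright cylinder 48 mm in diameter and 76 mm tall, about 0.16 kg; the point is its centre, 38 mm above its underside; z up. Goes to the green tray.
- yellow_jar_mid (a point): lidded plastic jar of slip, yellow all over (body and lid), a plain upright cylinder 48 mm in diameter and 76 mm tall, about 0.16 kg; the point is its centre, 38 mm above its underside; z up. Goes to the red tray.
- white_jar_mid (a point): lidded plastic jar of slip, white all over (body and lid), a plain upright cylinder 48 mm in diameter and 76 mm tall, about 0.16 kg; the point is its centre, 38 mm above its underside; z up. Goes to the red tray.
- black_jar_mid (a point): lidded plastic jar of slip, black all over (body and lid), a plain upright cylinder 48 mm in diameter and 76 mm tall, about 0.16 kg; the point is its centre, 38 mm above its underside; z up. Not wanted: it stays in the stock where it stands.
- loop_tool_mid (a point): loop turning tool lying flat, 125 mm long along its x: a square orange handle 16 x 16 mm from x = -62 to +25 mm, then a brass ferrule and a flat steel loop 30 mm wide up to x = +62 mm; 0.06 kg. The point is half-way along, inside the handle, 8 mm above its underside; z up. Grip across y here
- comb_mid (a point): dark wooden slip comb lying flat, a plate 110 mm (its x) by 36 mm (its y) by 12 mm thick with eight square teeth along one long edge (-y); about 0.05 kg. The point is its centre, 6 mm above its underside; z up. Can be gripped across its 36 mm width
- bowl: small terracotta bowl, 90 mm across and 50 mm tall, standing beyond the stock; origin at the centre of its underside. A bystander, to be left alone
- beaker: blue ceramic beaker, 68 mm across and 85 mm tall, standing beyond the stock; origin at the centre of its underside. A bystander, to be left alone

How it is judged:
By the outcome, as a careful person would: the job done as asked, in the order asked, and still so for the second after the job is handed in, with the robot touching nothing.
It also fails if it takes over 120 s, if anything falls off the work surface, if the arm or the gripper's body presses on something with over 40 N, if the wrist force passes 120 N, or if a joint passes its speed limit or range.

## Working session

There is one attempt and no reset: what is moved stays moved. The work goes in short steps, Python scripts to look and compute and a tool call to move; the robot and the scene stay as the last step left them, time stands still between calls to the robot, and variables do not carry over. Pictures are saved under pics/ and viewed, at most 14 in all, crops included, and the job is handed in when it is done.

Besides the shell and the picture viewer there is one more tool, called after "Emit:" in YAML: its name, and indented under it one key for each argument. move_arm: Moves the arm, as the interface text tells. Its arguments: {"type":"object","properties":{"motion":{"type":"array"}},"required":["motion"]}

```bash
mkdir -p pics; cat > h.py <<'E'
import numpy as np, cv2
from plant import *
def shot(name,fn=None):
    f=grab_frame(name)
    if fn: cv2.imwrite('pics/'+fn,cv2.cvtColor(f['pixels'],cv2.COLOR_RGB2BGR))
    return f
def world(f):
    d=f['depth'];K=f['intrinsics'];v,u=np.mgrid[:d.shape[0],:d.shape[1]]
    c=np.stack([(u-K[0,2])/K[0,0]*d,(v-K[1,2])/K[1,1]*d,d,np.ones_like(d)],-1)
    w=c@np.linalg.inv(f['view']).T
    w[d==0]=np.nan
    return w[...,:3]
E
python3 - <<'E'
from h import *
for n in('scene','top'):
    f=shot(n,n+'0.png'); print(n,np.round(f['view'],3).tolist())
    np.savez(n+'0.npz',**f)
o=get_obs();print(o,tip_extent)
E
```

```text
scene [[0.155, 0.988, -0.006, -0.082], [0.532, -0.089, -0.842, -0.258], [-0.832, 0.128, -0.539, 1.793], [0.0, 0.0, 0.0, 1.0]]
top [[-0.027, -1.0, -0.003, 0.017], [-0.998, 0.027, -0.056, 0.618], [0.057, 0.002, -0.998, 1.115], [0.0, 0.0, 0.0, 1.0]]
{'time': 0.1, 'q': array([ 1.05750449e+00,  2.07409057e-01,  1.54280828e+00, -5.06402092e-05,
        1.39351074e+00, -1.50497124e-01]), 'joint_vel': array([ 5.66770137e-04, -1.16449082e-03, -5.87216852e-03, -1.30498106e-03,
       -2.57787286e-03, -2.03509480e-05]), 'joint_torque': array([-4.07593152e-04, -3.84092009e+01, -2.92549789e+01, -2.85188498e-04,
        4.81723298e-03, -1.55902836e-05]), 'tcp_pos': array([0.20376495, 0.53699828, 0.25220099]), 'tcp_rot': array([-3.13947390e+00, -2.70898864e-04,  2.77880664e+00]), 'force': array([-0.11656509, -0.51631251,  0.42882596]), 'moment': array([0.02951436, 0.0250396 , 0.04656746]), 'grasp_force': 0.0, 'grip_width': 0.9988288929198753} 0.022
```

View pics/scene0.png

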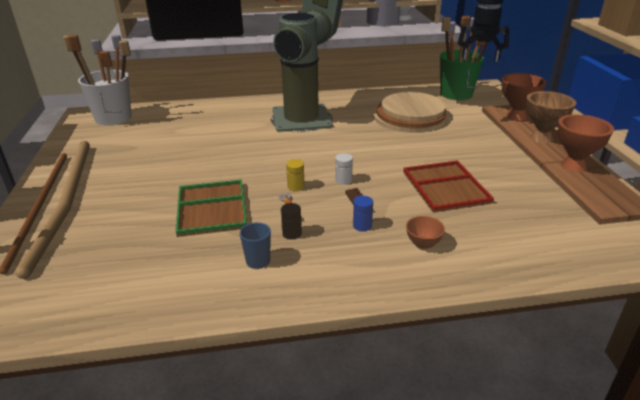

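View pics/top0.png

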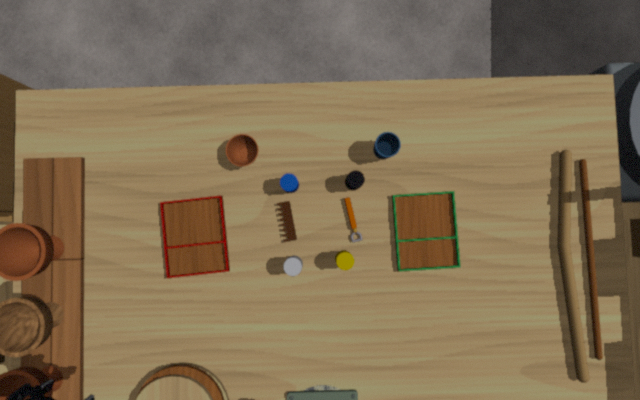

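The top view (image up = +x, left = +y) shows:
- Red tray around (195,236) and green tray around (426,231).
- Jars: blue (289,183), black (355,180), white (293,266), yellow (345,261).
- Comb (288,222), teeth to the left. Loop tool (352,220), loop at the bottom.
- Bowl (242,150) and beaker (387,145).

```bash
cat > m.py <<'E'
from h import *
def blob(mask,u0,u1,v0,v1):
    m=np.zeros_like(mask);m[v0:v1,u0:u1]=mask[v0:v1,u0:u1]
    n,l,s,c=cv2.connectedComponentsWithStats(m.astype(np.uint8))
    return l==1+np.argmax(s[1:,4]) if n>1 else m
def rect(P):
    (cx,cy),(a,b),t=cv2.minAreaRect((P*1000).astype(np.float32)[:,:2]); return np.round([cx,cy,a,b,t],1)
E
python3 - <<'E'
from m import *
f=dict(np.load('top0.npz'));W=world(f);H=cv2.cvtColor(f['pixels'],cv2.COLOR_RGB2HSV);z=W[...,2]
print('bench z',np.nanmedian(z[290:330,250:400]))
for n,(u,v) in dict(blue=(289,183),black=(355,180),white=(293,266),yellow=(345,261)).items():
    m=blob((z>.066),u-22,u+22,v-22,v+22);P=W[m]
    c,r=cv2.minEnclosingCircle((P[:,:2]*1000).astype(np.float32));print(n,np.round(c,1),round(r,1),np.round(np.median(P,0)*1000,1),m.sum())
for n,(u0,u1,v0,v1) in dict(comb=(270,305,195,248),loop=(338,368,192,246)).items():
    m=blob(z>.0045,u0,u1,v0,v1);P=W[m];print(n,rect(P),m.sum(),np.round(np.nanmedian(P[:,2]),4))
    if n=='loop':
        m=blob((H[...,1]>200)&(H[...,0]<18)&(H[...,2]>150),u0,u1,v0,v1);P=W[m];print(' handle',rect(P),m.sum(),np.round(np.median(P,0),4))
    else:
        m=blob((H[...,2]<100),u0,u1,v0,v1);print(' dark',rect(W[m]),m.sum())
for n,(u0,u1,v0,v1),h in [('red',(150,240,185,290),0),('green',(380,470,180,280),60)]:
    hh=np.abs(((H[...,0].astype(int)-h+90)%180)-90)<(5 if h==0 else 15)
    m=hh&(H[...,1]>(190 if h==0 else 120));m=blob(m,u0,u1,v0,v1);P=W[m];print(n,rect(P),m.sum(),np.round(np.nanmedian(P[:,2]),4))
for n,(u,v) in dict(bowl=(242,150),beaker=(387,145)).items():
    m=blob((z>.035),u-25,u+25,v-25,v+25);P=W[m];c,r=cv2.minEnclosingCircle((P[:,:2]*1000).astype(np.float32));print(n,np.round(c,1),round(r,1))
E
```

```text
bench z 0.0001965392907588015
blue [657.   71.7] 23.6 [657.   71.7  76. ] 262
black [ 660.3 -103. ] 24.0 [ 659.8 -102.4   75.8] 263
white [437.7  67.1] 23.6 [438.5  67.3  76. ] 269
yellow [448.4 -69.4] 23.9 [448.4 -69.1  76.2] 270Traceback (most recent call last):
  File "<stdin>", line 8, in <module>
  File "m.py", line 7, in rect
    (cx,cy),(a,b),t=cv2.minAreaRect((P*1000).astype(np.float32)[:,:2]); return np.round([cx,cy,a,b,t],1)
                    ~~~~~~~~~~~~~~~^^^^^^^^^^^^^^^^^^^^^^^^^^^^^^^^^^^
cv2.error: OpenCV(4.12.0) /io/opencv/modules/imgproc/src/convhull.cpp:143: error: (-215:Assertion failed) total >= 0 && (depth == CV_32F || depth == CV_32S) in function 'convexHull'
```

```bash
sed -i 's/(P\*1000).astype(np.float32)\[:,:2\]/np.ascontiguousarray(P[:,:2]*1000,np.float32)/' m.py
python3 - <<'E'
from m import *
f=dict(np.load('top0.npz'));W=world(f);H=cv2.cvtColor(f['pixels'],cv2.COLOR_RGB2HSV);z=W[...,2]
for n,(u0,u1,v0,v1) in dict(comb=(270,305,195,248),loop=(338,368,192,246)).items():
    m=blob(z>.0035,u0,u1,v0,v1);P=W[m];print(n,rect(P),m.sum(),np.round(np.nanmedian(P[:,2]),4))
    if n=='loop':
        m=blob(z>.012,u0,u1,v0,v1);P=W[m];print(' handle',rect(P),m.sum(),np.round(np.median(P,0),4))
for n,(u0,u1,v0,v1),h in [('red',(150,240,185,290),0),('green',(380,470,180,280),60)]:
    hh=np.abs(((H[...,0].astype(int)-h+90)%180)-90)<(5 if h==0 else 15)
    m=hh&(H[...,1]>(190 if h==0 else 120));m=blob(m,u0,u1,v0,v1);P=W[m];print(n,rect(P),m.sum(),np.round(np.nanmedian(P[:,2]),4))
    m=blob(z>.004,u0,u1,v0,v1);print('  z',rect(W[m]))
    m=blob((z>.0145),u0,u1,v0,v1);print('  rim z',rect(W[m]),m.sum())
for n,(u,v) in dict(bowl=(242,150),beaker=(387,145)).items():
    m=blob((z>.035),u-25,u+25,v-25,v+25);P=W[m];c,r=cv2.minEnclosingCircle((np.ascontiguousarray(P[:,:2]*1000,np.float32)));print(n,np.round(c,1),round(r,1))
E
```

```text
comb [554.4  86.1 111.8  44.    9.9] 463 0.0117
loop [557.4 -95.7 129.   29.3  11.7] 280 0.0146
 handle [565.2 -93.6 104.2  17.4  10.8] 192 [ 0.5699 -0.093   0.0158]
red [512.6 418.9 203.6  21.    9.8] 183 0.018
  z [521.  341.  217.6 179.4   4.5]
  rim z [520.4 338.3 210.  171.2   4.7] 738
green [ 518.7 -296.2  205.4  168.     2.3] 568 0.0175
  z [ 517.2 -301.1  213.5  180.3    1.9]
  rim z [ 518.4 -297.3  210.   171.5    2.2] 685
bowl [750.5 197.8] 44.8
beaker [ 748.2 -188.9] 34.0
```

```bash
cat > go.py <<'E'
import sys
from h import *
from scipy.spatial.transform import Rotation as R
TR=dict(red=(520.4,338.3,4.7),green=(518.4,-297.3,2.2))
def tray(n,x,y):
    cx,cy,t=TR[n];t=np.deg2rad(t);c,s=np.cos(t),np.sin(t);return cx+c*x-s*y,cy+s*x+c*y
def go(*T):
    "T: (x,y,z mm, yaw deg) targets; prints deltas in the tool frame"
    o=get_obs();C=R.from_euler('xyz',o['tcp_rot']);p=o['tcp_pos']*1000
    print('t',round(o['time'],2),'p',p.round(1),'yaw',np.rad2deg(o['tcp_rot']).round(1),'F',o['force'].round(1),'g',round(o['grip_width'],3),round(o['grasp_force'],1))
    for x,y,z,w in T:
        t=R.from_euler('xyz',[np.pi,0,np.deg2rad(w)])
        print((C.inv().apply(np.array([x,y,z])-p)).round(1),(C.inv()*t).as_rotvec().round(3))
E
python3 -c "
from go import *
go((657,71.7,180,182.2),(657,71.7,50,182.2))
print(tray('green',-62,0),tray('green',40,0),tray('red',-62,45),tray('red',-62,-45),tray('red',40,0))"
```

```text
t 0.1 p [203.8 537.  252.2] yaw [-179.9   -0.   159.2] F [-0.1 -0.5  0.4] g 0.999 0.0
[-588.9 -274.    72.6] [-0.002 -0.001 -0.401]
[-588.9 -273.7  202.6] [-0.002 -0.001 -0.401]
(np.float64(456.4456991825415), np.float64(-299.68004416342626)) (np.float64(558.3705166564248), np.float64(-295.7644876364992)) (np.float64(454.92124912892984), np.float64(378.0684948717491)) (np.float64(462.29571490563353), np.float64(288.37113005812586)) (np.float64(560.2654954727215), np.float64(341.57754034520167))
```

Emit:
move_arm:
  motion:
    - [-589, -274, 72, 0, 0, -0.401, 1]
    - [-589, -274, 72, 0, 0, -0.401, 1]
    - [-589, -274, 72, 0, 0, -0.401, 1]
    - [-589, -274, 72, 0, 0, -0.401, 1]
    - [-589, -274, 72, 0, 0, -0.401, 1]
    - [-589, -274, 72, 0, 0, -0.401, 1]
    - [-589, -274, 72, 0, 0, -0.401, 1]
    - [-589, -274, 72, 0, 0, -0.401, 1]
    - [-589, -274, 72, 0, 0, -0.401, 1]
    - [-589, -274, 72, 0, 0, -0.401, 1]

```text
time: 1.35
tcp_pos: [0.6316, 0.0982, 0.1847]
tcp_rot: [3.141, -0.001, -3.104]
force: [0.2, 1.2, -0.1]
grip_width: 0.999
grasp_force: 0.0
```

Emit:
move_arm:
  motion:
    - [0, 0, 0, 0, 0, 0, 1]
    - [0, 0, 0, 0, 0, 0, 1]

```text
time: 1.6
tcp_pos: [0.6301, 0.0998, 0.1846]
tcp_rot: [3.141, -0.002, -3.104]
force: [-0.3, -0.5, 0.2]
grip_width: 0.995
grasp_force: 0.0
```

```bash
python3 -c "
from go import *
go((657,71.7,180,182.2),(657,71.7,50,182.2))"
```

```text
t 1.6 p [630.1  99.8 184.6] yaw [ 1.800e+02 -1.000e-01 -1.779e+02] F [-0.3 -0.5  0.2] g 0.995 0.0
[-25.9 -29.1   4.5] [ 0.001 -0.002 -0.001]
[-26.2 -29.2 134.5] [ 0.001 -0.002 -0.001]
```

Emit:
move_arm:
  motion:
    - [-26, -29, 4, 0, 0, 0, 1]
    - [-26, -29, 60, 0, 0, 0, 1]
    - [-26, -29, 110, 0, 0, 0, 1]
    - [-26, -29, 134, 0, 0, 0, 1]
    - [-26, -29, 134, 0, 0, 0, 1]
    - [-26, -29, 134, 0, 0, 0, 1]

```text
time: 2.35
tcp_pos: [0.6586, 0.073, 0.0533]
tcp_rot: [-3.142, 0.003, -3.102]
force: [0.8, 1.0, 0.5]
grip_width: 1.0
grasp_force: 0.0
```

```bash
python3 -c "
from go import *
go((657,71.7,50,182.2))
shot('scene','s1.png')"
```

```text
t 2.35 p [658.6  73.   53.3] yaw [-180.     0.2 -177.7] F [0.8 1.  0.5] g 1.0 0.0
[ 1.7 -1.2  3.3] [-0.     0.003  0.001]
```

View pics/s1.png

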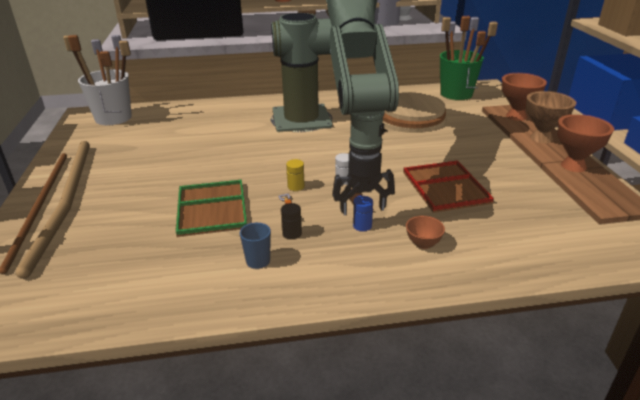

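The fingers straddle the blue jar at (363,213), with the tips partway down its sides. I'll close and lift a little.

Emit:
move_arm:
  motion:
    - [1, -1, 3, 0, 0, 0, 1]
    - [1, -1, 3, 0, 0, 0, -1]
    - [1, -1, 3, 0, 0, 0, -1]
    - [1, -1, 3, 0, 0, 0, -1]
    - [1, -1, 3, 0, 0, 0, -1]
    - [1, -1, 3, 0, 0, 0, -1]
    - [1, -1, 3, 0, 0, 0, -1]
    - [1, -1, 3, 0, 0, 0, -1]

```text
time: 3.4
tcp_pos: [0.6575, 0.0709, 0.0492]
tcp_rot: [-3.142, 0.001, -3.103]
force: [0.8, 0.3, 6.3]
grip_width: 0.551
grasp_force: 61.9
```

```bash
python3 -c "
from go import *
go((657,72,160,182.2),(456.4,-299.7,160,182.2))"
```

```text
t 3.4 p [657.5  70.9  49.2] yaw [-1.800e+02  1.000e-01 -1.778e+02] F [0.8 0.3 6.3] g 0.551 61.9
[   0.3    1.1 -110.8] [-0.     0.001 -0.   ]
[ 215.  -362.6 -111.1] [-0.     0.001 -0.   ]
```

Emit:
move_arm:
  motion:
    - [0, 0, -20, 0, 0, 0, -1]
    - [0, 0, -60, 0, 0, 0, -1]
    - [0, 0, -105, 0, 0, 0, -1]
    - [10, -20, -111, 0, 0, 0, -1]
    - [30, -55, -111, 0, 0, 0, -1]
    - [56, -97, -111, 0, 0, 0, -1]
    - [84, -143, -111, 0, 0, 0, -1]
    - [112, -189, -111, 0, 0, 0, -1]
    - [140, -235, -111, 0, 0, 0, -1]
    - [165, -280, -111, 0, 0, 0, -1]

```text
time: 4.65
tcp_pos: [0.4994, -0.2165, 0.1579]
tcp_rot: [3.14, -0.004, -3.104]
force: [1.1, -0.4, -2.4]
grip_width: 0.546
grasp_force: 61.9
```

```bash
python3 -c "
from go import *
go((456.4,-299.7,160,182.2),(456.4,-299.7,62,182.2))"
```

```text
t 4.65 p [ 499.4 -216.5  157.9] yaw [ 179.9   -0.2 -177.9] F [ 1.1 -0.4 -2.4] g 0.546 61.9
[ 46.1 -81.5  -2.1] [ 0.002 -0.004 -0.001]
[ 45.8 -81.7  95.9] [ 0.002 -0.004 -0.001]
```

Emit:
move_arm:
  motion:
    - [25, -41, -1, 0, 0, 0, -1]
    - [42, -70, -1, 0, 0, 0, -1]
    - [50, -82, 0, 0, 0, 0, -1]
    - [50, -82, 40, 0, 0, 0, -1]
    - [50, -82, 75, 0, 0, 0, -1]
    - [50, -82, 94, 0, 0, 0, -1]
    - [50, -82, 94, 0, 0, 0, -1]
    - [50, -82, 94, 0, 0, 0, -1]

```text
time: 5.65
tcp_pos: [0.4562, -0.299, 0.066]
tcp_rot: [-3.141, 0.0, -3.103]
force: [1.1, -0.8, -2.0]
grip_width: 0.548
grasp_force: 62.0
```

```bash
python3 -c "
from go import *
go((456.4,-299.7,55.7,182.2))"
```

```text
t 5.65 p [ 456.2 -299.    66. ] yaw [-180.     0.  -177.8] F [ 1.1 -0.8 -2. ] g 0.548 62.0
[-0.2 -0.7 10.3] [-0.  0.  0.]
```

Emit:
move_arm:
  motion:
    - [0, -1, 5, 0, 0, 0, -1]
    - [0, -1, 7, 0, 0, 0, -1]
    - [0, -1, 9, 0, 0, 0, -1]
    - [0, -1, 9.5, 0, 0, 0, -1]
    - [0, -1, 9.5, 0, 0, 0, -1]

```text
time: 6.28
tcp_pos: [0.4559, -0.3001, 0.056]
tcp_rot: [3.142, -0.0, -3.103]
force: [0.1, 0.6, -0.9]
grip_width: 0.548
grasp_force: 62.0
```

Emit:
move_arm:
  motion:
    - [0, 0, 0.4, 0, 0, 0, -1]
    - [0, 0, 0.8, 0, 0, 0, -1]
    - [0, 0, 0.8, 0, 0, 0, -1]

```text
time: 6.65
tcp_pos: [0.456, -0.3002, 0.0553]
tcp_rot: [-3.141, 0.0, -3.103]
force: [-0.1, -0.5, -1.6]
grip_width: 0.543
grasp_force: 62.0
```

Emit:
move_arm:
  motion:
    - [0, 0, 0.5, 0, 0, 0, -1]
    - [0, 0, 1, 0, 0, 0, -1]
    - [0, 0, 1, 0, 0, 0, -1]

```text
time: 7.02
tcp_pos: [0.456, -0.3002, 0.0552]
tcp_rot: [3.142, -0.0, -3.103]
force: [-3.0, 2.0, 5.4]
grip_width: 0.551
grasp_force: 62.3
```

Emit:
move_arm:
  motion:
    - [0, 0, 0, 0, 0, 0, 0.5]
    - [0, 0, 0, 0, 0, 0, 0.7]
    - [0, 0, 0, 0, 0, 0, 0.7]
    - [0, 0, -15, 0, 0, 0, 0.7]
    - [0, 0, -60, 0, 0, 0, 0.7]
    - [0, 0, -105, 0, 0, 0, 0]
    - [0, 0, -105, 0, 0, 0, -0.3]

```text
time: 7.9
tcp_pos: [0.4589, -0.3028, 0.1652]
tcp_rot: [-3.133, 0.008, -3.103]
force: [-0.1, 0.3, -0.5]
grip_width: 0.432
grasp_force: 0.0
```

```bash
python3 -c "
from m import *
from go import *
f=shot('top');np.savez('t1.npz',**f);W=world(f);z=W[...,2]
o=get_obs();
c=np.deg2rad(10.8)
print('jar?');P=W[blob(z>.075,415,445,240,275)];print(np.nanmedian(P,0))
go((557.4,-95.7,120,190.8),(557.4,-95.7,30,190.8))"
```

```text
jar?
[ 0.46253171 -0.26648002  0.22540274]
t 7.95 p [ 457.4 -301.5  162.6] yaw [-179.7    0.3 -177.8] F [-0.8  0.5 -0.3] g 0.355 0.0
[-107.6  202.    42.2] [-0.005  0.004 -0.15 ]
[-107.1  202.4  132.2] [-0.005  0.004 -0.15 ]
```

Emit:
move_arm:
  motion:
    - [-54, 101, 42, 0, 0, -0.15, -0.3]
    - [-85, 160, 42, 0, 0, -0.154, -0.3]
    - [-106, 202, 42, 0, 0, -0.154, -0.3]
    - [-106, 202, 42, 0, 0, -0.154, -0.3]
    - [-106, 202, 85, 0, 0, -0.154, -0.3]
    - [-106, 202, 122, 0, 0, -0.154, -0.3]
    - [-106, 202, 122, 0, 0, -0.154, -0.3]
    - [-106, 202, 122, 0, 0, -0.154, -0.3]

```text
time: 8.95
tcp_pos: [0.5544, -0.0944, 0.0377]
tcp_rot: [-3.141, 0.0, -2.95]
force: [-0.2, 0.4, 0.3]
grip_width: 0.351
grasp_force: 0.0
```

```bash
python3 -c "
from go import *
go((556,-95.5,26,191))
f=shot('scene');p=f['pixels'][140:290,210:410];cv2.imwrite('pics/s2.png',cv2.resize(p[...,::-1],None,fx=4,fy=4))"
```

```text
t 8.95 p [554.4 -94.4  37.7] yaw [-180.    0. -169.] F [-0.2  0.4  0.3] g 0.351 0.0
[-1.4 -1.3 11.7] [-0.  0. -0.]
```

View pics/s2.png

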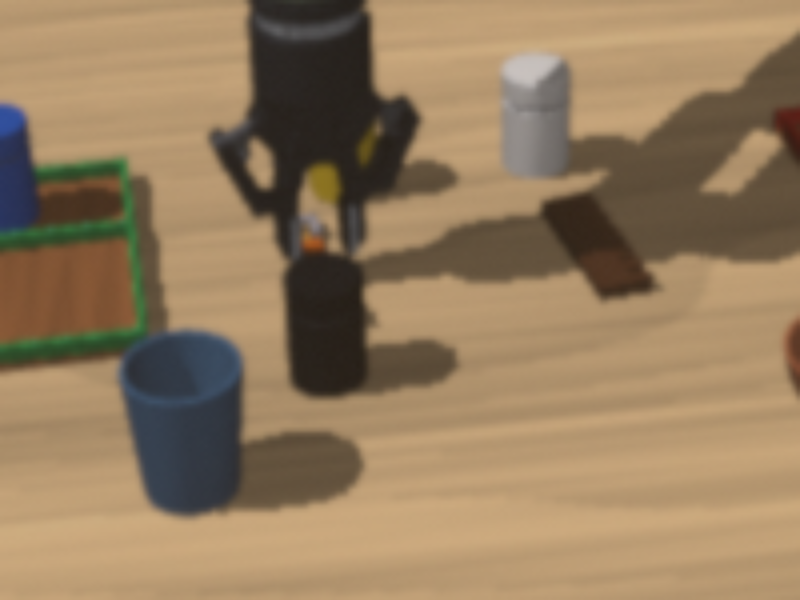

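The blue jar stands in the green tray's narrow bay (left edge of the crop). The fingers are either side of the orange handle at about (313,240) in the crop.

Emit:
move_arm:
  motion:
    - [-1, -1, 6, 0, 0, 0, -0.3]
    - [-1, -1, 11.5, 0, 0, 0, -0.3]
    - [-1, -1, 11.5, 0, 0, 0, -0.3]
    - [-1, -1, 11.5, 0, 0, 0, -0.3]

```text
time: 9.5
tcp_pos: [0.5553, -0.095, 0.0258]
tcp_rot: [3.142, -0.0, -2.949]
force: [-0.2, -0.4, 0.3]
grip_width: 0.348
grasp_force: 0.0
```

Emit:
move_arm:
  motion:
    - [0, 0, 0, 0, 0, 0, -1]
    - [0, 0, 0, 0, 0, 0, -1]
    - [0, 0, 0, 0, 0, 0, -1]
    - [0, 0, 0, 0, 0, 0, -1]

```text
time: 10.0
tcp_pos: [0.5556, -0.0951, 0.0261]
tcp_rot: [-3.141, 0.001, -2.949]
force: [-0.4, 0.7, 4.0]
grip_width: 0.164
grasp_force: 61.9
```

```bash
python3 -c "
from go import *
x,y=tray('green',41,-1)
go((556,-95.5,130,191),(x,y,130,92.2))"
```

```text
t 10.0 p [555.6 -95.1  26.1] yaw [-180.    0. -169.] F [-0.4  0.7  4. ] g 0.164 61.9
[  -0.3   -0.5 -103.9] [-0.     0.001  0.   ]
[  34.8 -198.7 -103.8] [0.000e+00 1.000e-03 1.725e+00]
```

Emit:
move_arm:
  motion:
    - [0, 0, -40, 0, 0, 0, -1]
    - [0, 0, -90, 0, 0, 0, -1]
    - [0, -20, -104, 0, 0, 0.18, -1]
    - [5, -50, -104, 0, 0, 0.36, -1]
    - [10, -80, -104, 0, 0, 0.54, -1]
    - [15, -110, -104, 0, 0, 0.72, -1]
    - [20, -140, -104, 0, 0, 0.9, -1]
    - [25, -165, -104, 0, 0, 1.08, -1]
    - [30, -185, -104, 0, 0, 1.26, -1]
    - [35, -199, -104, 0, 0, 1.44, -1]

```text
time: 11.25
tcp_pos: [0.5584, -0.2978, 0.1288]
tcp_rot: [-3.141, -0.001, 1.887]
force: [-0.4, 0.9, -0.8]
grip_width: 0.168
grasp_force: 61.5
```

```bash
python3 -c "
from go import *
x,y=tray('green',41,-1)
go((x,y,130,92.2),(x,y,34,92.2))"
```

```text
t 11.25 p [ 558.4 -297.8  128.8] yaw [-1.800e+02 -1.000e-01  1.081e+02] F [-0.4  0.9 -0.8] g 0.168 61.5
[ 0.7  1.3 -1.2] [-0.001 -0.001  0.278]
[ 0.6  1.4 94.8] [-0.001 -0.001  0.278]
```

Emit:
move_arm:
  motion:
    - [1, 1, 0, 0, 0, 0.17, -1]
    - [1, 1, 0, 0, 0, 0.278, -1]
    - [1, 1, 0, 0, 0, 0.278, -1]
    - [1, 1, 45, 0, 0, 0.278, -1]
    - [1, 1, 80, 0, 0, 0.278, -1]
    - [1, 1, 88, 0, 0, 0.278, -1]
    - [1, 1, 90, 0, 0, 0.278, -1]
    - [1, 1, 90, 0, 0, 0.278, -1]

```text
time: 12.25
tcp_pos: [0.5608, -0.2966, 0.0415]
tcp_rot: [3.139, 0.002, 1.616]
force: [0.1, -0.3, 0.2]
grip_width: 0.169
grasp_force: 61.5
```

```bash
python3 -c "
from go import *
x,y=tray('green',41,-1)
go((x,y,32.1,92.2))
f=shot('scene');p=f['pixels'][120:270,130:330];cv2.imwrite('pics/s3.png',cv2.resize(p[...,::-1],None,fx=4,fy=4))"
```

```text
t 12.25 p [ 560.8 -296.6   41.5] yaw [1.799e+02 1.000e-01 9.260e+01] F [ 0.1 -0.3  0.2] g 0.169 61.5
[-0.1 -1.4  9.4] [0.002 0.002 0.007]
```

View pics/s3.png

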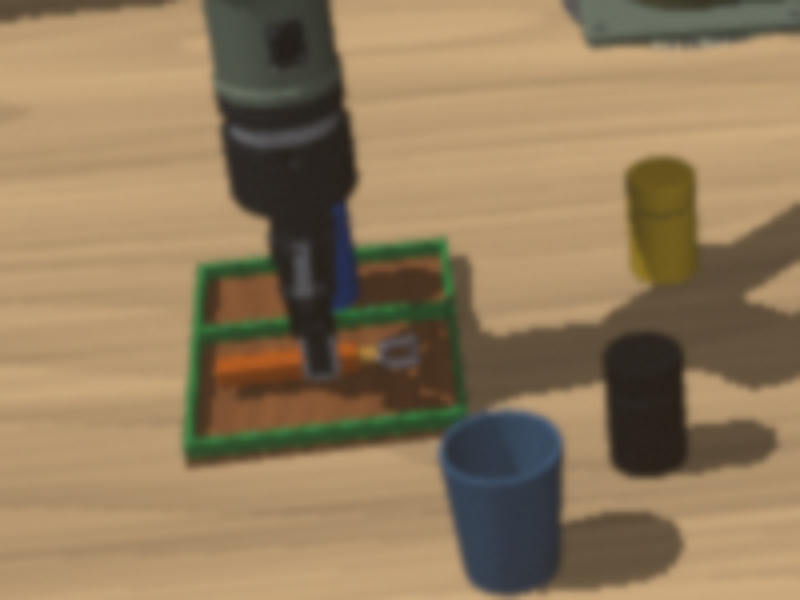

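The tool hangs level over the wide bay, with the handle end at (215,370) and the loop at (405,350) in the crop. Both ends are inside the rims, so I'm lowering it gently.

Emit:
move_arm:
  motion:
    - [0, -1, 4, 0, 0, 0.007, -1]
    - [0, -1, 6.5, 0, 0, 0.007, -1]
    - [0, -1, 8, 0, 0, 0.007, -1]
    - [0, -1, 8.5, 0, 0, 0.007, -1]
    - [0, -1, 9, 0, 0, 0.007, -1]
    - [0, -1, 9, 0, 0, 0.007, -1]

```text
time: 13.05
tcp_pos: [0.5585, -0.2958, 0.0321]
tcp_rot: [-3.141, -0.0, 1.609]
force: [-4.0, 1.4, 7.3]
grip_width: 0.166
grasp_force: 62.5
```

Emit:
move_arm:
  motion:
    - [0, 0, 0.5, 0, 0, 0, -1]
    - [0, 0, 0.5, 0, 0, 0, -1]

```text
time: 13.3
tcp_pos: [0.5585, -0.2958, 0.0321]
tcp_rot: [-3.141, -0.0, 1.609]
force: [-4.3, 2.2, 9.4]
grip_width: 0.168
grasp_force: 62.8
```

Emit:
move_arm:
  motion:
    - [0, 0, 0, 0, 0, 0, -0.6]
    - [0, 0, 0, 0, 0, 0, -0.4]
    - [0, 0, 0, 0, 0, 0, -0.3]
    - [0, 0, -10, 0, 0, 0, -0.3]
    - [0, 0, -40, 0, 0, 0, -0.3]
    - [0, 0, -100, 0, 0, 0, 0.8]
    - [0, 0, -110, 0, 0, 0, 0.8]

```text
time: 14.18
tcp_pos: [0.562, -0.2981, 0.1469]
tcp_rot: [3.132, 0.007, 1.609]
force: [0.6, -0.5, 0.6]
grip_width: 0.759
grasp_force: 0.0
```

```bash
python3 -c "
from go import *
go((448.4,-69.2,140,94.7),(448.4,-69.2,50,94.7))"
```

```text
t 14.18 p [ 562.  -298.1  146.9] yaw [179.5   0.4  92.2] F [ 0.6 -0.5  0.6] g 0.759 0.0
[ 233.1 -104.8    4.2] [ 0.009  0.007 -0.044]
[ 233.8 -105.6   94.2] [ 0.009  0.007 -0.044]
```

Emit:
move_arm:
  motion:
    - [55, -25, 0, 0, 0, 0, 0.8]
    - [110, -50, 0, 0, 0, -0.02, 0.8]
    - [165, -75, 0, 0, 0, -0.044, 0.8]
    - [215, -95, 0, 0, 0, -0.044, 0.8]
    - [231, -101, 2, 0, 0, -0.044, 0.8]
    - [231, -101, 2, 0, 0, -0.044, 0.8]
    - [231, -101, 50, 0, 0, -0.044, 0.8]
    - [231, -101, 84, 0, 0, -0.044, 0.8]
    - [231, -101, 92, 0, 0, -0.044, 0.8]
    - [231, -101, 92, 0, 0, -0.044, 0.8]

```text
time: 15.42
tcp_pos: [0.4497, -0.0699, 0.0483]
tcp_rot: [3.141, 0.0, 1.652]
force: [-0.1, -0.1, 0.6]
grip_width: 0.899
grasp_force: 0.0
```

```bash
python3 -c "
from go import *
go((448.4,-69.2,50,94.7))"
```

```text
t 15.43 p [449.7 -69.9  48.3] yaw [180.    0.   94.6] F [-0.1 -0.1  0.6] g 0.899 0.0
[ 0.8 -1.2 -1.7] [ 0.     0.    -0.001]
```

Emit:
move_arm:
  motion:
    - [1, -1, -1, 0, 0, 0, 0.8]
    - [1, -1, -1, 0, 0, 0, -1]
    - [1, -1, -1, 0, 0, 0, -1]
    - [1, -1, -1, 0, 0, 0, -1]
    - [1, -1, -1, 0, 0, 0, -1]
    - [1, -1, -1, 0, 0, 0, -1]
    - [1, -1, -1, 0, 0, 0, -1]

```text
time: 16.3
tcp_pos: [0.449, -0.0682, 0.0506]
tcp_rot: [3.139, 0.001, 1.653]
force: [-0.7, -0.2, 5.5]
grip_width: 0.549
grasp_force: 61.1
```

```bash
python3 -c "
from go import *
x,y=tray('red',-62,42)
go((448.4,-69.2,160,94.7),(x,y,160,94.7))"
```

```text
t 16.3 p [449.  -68.2  50.6] yaw [1.799e+02 1.000e-01 9.470e+01] F [-0.7 -0.2  5.5] g 0.549 61.1
[  -1.    -0.4 -109.4] [0.002 0.001 0.   ]
[ 441.2   42.9 -109.8] [0.002 0.001 0.   ]
```

Emit:
move_arm:
  motion:
    - [0, 0, -20, 0, 0, 0, -1]
    - [0, 0, -60, 0, 0, 0, -1]
    - [0, 0, -105, 0, 0, 0, -1]
    - [25, 3, -110, 0, 0, 0, -1]
    - [70, 7, -110, 0, 0, 0, -1]
    - [125, 12, -110, 0, 0, 0, -1]
    - [180, 18, -110, 0, 0, 0, -1]
    - [235, 23, -110, 0, 0, 0, -1]
    - [290, 29, -110, 0, 0, 0, -1]
    - [345, 34, -110, 0, 0, 0, -1]

```text
time: 17.55
tcp_pos: [0.453, 0.2805, 0.1593]
tcp_rot: [3.141, 0.0, 1.653]
force: [0.9, -0.5, -0.9]
grip_width: 0.549
grasp_force: 62.1
```

Emit:
move_arm:
  motion:
    - [45, 4, 0, 0, 0, 0, -1]
    - [80, 7, 0, 0, 0, 0, -1]
    - [96, 9, 0, 0, 0, 0, -1]
    - [96, 9, 0, 0, 0, 0, -1]
    - [96, 9, 40, 0, 0, 0, -1]
    - [96, 9, 75, 0, 0, 0, -1]
    - [96, 9, 93, 0, 0, 0, -1]
    - [96, 9, 93, 0, 0, 0, -1]

```text
time: 18.55
tcp_pos: [0.4537, 0.3735, 0.0648]
tcp_rot: [-3.138, 0.002, 1.652]
force: [-0.3, -0.6, -1.0]
grip_width: 0.549
grasp_force: 62.1
```

```bash
python3 -c "
from go import *
x,y=tray('red',-62,42)
go((x,y,56.6,94.7))"
```

```text
t 18.55 p [453.7 373.5  64.8] yaw [-1.798e+02  1.000e-01  9.460e+01] F [-0.3 -0.6 -1. ] g 0.549 62.1
[1.5 1.6 8.2] [-0.003  0.002 -0.001]
```

Emit:
move_arm:
  motion:
    - [1, 1, 3, 0, 0, 0, -1]
    - [1, 1, 5.5, 0, 0, 0, -1]
    - [1, 1, 7, 0, 0, 0, -1]
    - [1, 1, 8, 0, 0, 0, -1]
    - [1, 1, 8, 0, 0, 0, -1]

```text
time: 19.18
tcp_pos: [0.4554, 0.3763, 0.0583]
tcp_rot: [-3.142, 0.0, 1.653]
force: [-0.0, -0.3, -2.3]
grip_width: 0.552
grasp_force: 62.1
```

Emit:
move_arm:
  motion:
    - [0, 0, 0.5, 0, 0, 0, -1]
    - [0, 0, 0.5, 0, 0, 0, -1]
    - [0, 0, 0.5, 0, 0, 0, -1]

```text
time: 19.55
tcp_pos: [0.4555, 0.3762, 0.0577]
tcp_rot: [3.142, -0.0, 1.653]
force: [-0.2, -0.0, -1.5]
grip_width: 0.545
grasp_force: 62.1
```

Emit:
move_arm:
  motion:
    - [0, 0, 0.5, 0, 0, 0, -1]
    - [0, 0, 1, 0, 0, 0, -1]
    - [0, 0, 1.3, 0, 0, 0, -1]
    - [0, 0, 1.6, 0, 0, 0, -1]
    - [0, 0, 1.6, 0, 0, 0, -1]

```text
time: 20.18
tcp_pos: [0.4555, 0.3763, 0.0567]
tcp_rot: [3.142, 0.0, 1.653]
force: [-2.1, -1.9, 4.6]
grip_width: 0.549
grasp_force: 62.3
```

Contact, so I release, rise and move on to the white jar.

Emit:
move_arm:
  motion:
    - [0, 0, 0, 0, 0, 0, 0.5]
    - [0, 0, 0, 0, 0, 0, 0.8]
    - [0, 0, 0, 0, 0, 0, 0.8]
    - [0, 0, 0, 0, 0, 0, 0.8]
    - [0, 0, -15, 0, 0, 0, 0.8]
    - [0, 0, -60, 0, 0, 0, 0.8]
    - [0, 0, -85, 0, 0, 0, 0.8]
    - [0, 0, -85, 0, 0, 0, 0.8]
    - [0, 0, -85, 0, 0, 0, 0.8]

```text
time: 21.3
tcp_pos: [0.4549, 0.3759, 0.1405]
tcp_rot: [-3.14, 0.001, 1.653]
force: [-1.1, 0.4, -0.5]
grip_width: 0.899
grasp_force: 0.0
```

```bash
python3 -c "
from go import *
go((438.1,67.2,140,94.7),(438.1,67.2,49,94.7))"
```

```text
t 21.3 p [454.9 375.9 140.5] yaw [-179.9    0.    94.7] F [-1.1  0.4 -0.5] g 0.899 0.0
[-306.3  -42.     0.7] [-0.001  0.001 -0.   ]
[-306.2  -41.9   91.7] [-0.001  0.001 -0.   ]
```

Emit:
move_arm:
  motion:
    - [-60, -8, 0, 0, 0, 0, 0.8]
    - [-120, -16, 0, 0, 0, 0, 0.8]
    - [-180, -24, 0, 0, 0, 0, 0.8]
    - [-240, -33, 0, 0, 0, 0, 0.8]
    - [-290, -40, 0, 0, 0, 0, 0.8]
    - [-306, -42, 0, 0, 0, 0, 0.8]
    - [-306, -42, 0, 0, 0, 0, 0.8]
    - [-306, -42, 50, 0, 0, 0, 0.8]
    - [-306, -42, 85, 0, 0, 0, 0.8]
    - [-306, -42, 91, 0, 0, 0, 0.8]

```text
time: 22.55
tcp_pos: [0.4359, 0.0694, 0.0475]
tcp_rot: [-3.135, -0.001, 1.655]
force: [0.7, 0.8, 0.2]
grip_width: 0.903
grasp_force: 0.0
```

Emit:
move_arm:
  motion:
    - [0, 0, 0, 0, 0, 0, 0.8]

```text
time: 22.68
tcp_pos: [0.4389, 0.0688, 0.0502]
tcp_rot: [-3.141, -0.0, 1.654]
force: [0.2, -0.1, 0.9]
grip_width: 0.901
grasp_force: 0.0
```

```bash
python3 -c "
from go import *
go((438.1,67.2,49,94.7))"
```

```text
t 22.68 p [438.9  68.8  50.2] yaw [-180.    -0.    94.8] F [ 0.2 -0.1  0.9] g 0.901 0.0
[-1.5 -0.9  1.2] [-0.    -0.     0.002]
```

Emit:
move_arm:
  motion:
    - [-1, -1, 0, 0, 0, 0, -1]
    - [-1, -1, 0, 0, 0, 0, -1]
    - [-1, -1, 0, 0, 0, 0, -1]
    - [-1, -1, 0, 0, 0, 0, -1]
    - [-1, -1, 0, 0, 0, 0, -1]
    - [-1, -1, 0, 0, 0, 0, -1]

```text
time: 23.42
tcp_pos: [0.4392, 0.0668, 0.0518]
tcp_rot: [3.138, 0.0, 1.653]
force: [-2.2, 0.7, 6.0]
grip_width: 0.546
grasp_force: 61.5
```

```bash
python3 -c "
from go import *
x,y=tray('red',-62,-42)
go((x,y,160,94.7))"
```

```text
t 23.43 p [439.2  66.8  51.8] yaw [179.8   0.   94.7] F [-2.2  0.7  6. ] g 0.546 61.5
[ 221.9   41.5 -108.1] [ 0.003  0.    -0.   ]
```

Emit:
move_arm:
  motion:
    - [0, 0, -20, 0, 0, 0, -1]
    - [0, 0, -60, 0, 0, 0, -1]
    - [0, 0, -105, 0, 0, 0, -1]
    - [20, 4, -108, 0, 0, 0, -1]
    - [60, 11, -108, 0, 0, 0, -1]
    - [105, 20, -108, 0, 0, 0, -1]
    - [150, 28, -108, 0, 0, 0, -1]
    - [190, 36, -108, 0, 0, 0, -1]
    - [215, 40, -108, 0, 0, 0, -1]
    - [222, 41, -108, 0, 0, 0, -1]

```text
time: 24.68
tcp_pos: [0.4602, 0.2925, 0.1582]
tcp_rot: [3.141, -0.0, 1.655]
force: [0.3, -0.5, -1.5]
grip_width: 0.548
grasp_force: 62.1
```

Emit:
move_arm:
  motion:
    - [0, 0, 0, 0, 0, 0, -1]
    - [0, 0, 0, 0, 0, 0, -1]
    - [0, 0, 40, 0, 0, 0, -1]
    - [0, 0, 75, 0, 0, 0, -1]
    - [0, 0, 92, 0, 0, 0, -1]
    - [0, 0, 92, 0, 0, 0, -1]
    - [0, 0, 92, 0, 0, 0, -1]

```text
time: 25.55
tcp_pos: [0.4618, 0.2916, 0.0676]
tcp_rot: [3.139, -0.001, 1.652]
force: [0.1, 0.3, -1.1]
grip_width: 0.551
grasp_force: 62.1
```

```bash
python3 -c "
from go import *
x,y=tray('red',-62,-42)
go((x,y,57.8,94.7))"
```

```text
t 25.55 p [461.8 291.6  67.6] yaw [179.8  -0.   94.7] F [ 0.1  0.3 -1.1] g 0.551 62.1
[-0.3  0.2  9.8] [ 0.003 -0.001 -0.   ]
```

Emit:
move_arm:
  motion:
    - [0, 0, 4, 0, 0, 0, -1]
    - [0, 0, 6.5, 0, 0, 0, -1]
    - [0, 0, 8, 0, 0, 0, -1]
    - [0, 0, 8.5, 0, 0, 0, -1]
    - [0, 0, 8.5, 0, 0, 0, -1]

```text
time: 26.18
tcp_pos: [0.4604, 0.2914, 0.0579]
tcp_rot: [-3.141, 0.0, 1.653]
force: [-1.7, -0.8, 1.7]
grip_width: 0.547
grasp_force: 62.4
```

Emit:
move_arm:
  motion:
    - [0, 0, 0.5, 0, 0, 0, -1]
    - [0, 0, 0.8, 0, 0, 0, -1]
    - [0, 0, 0.8, 0, 0, 0, -1]

```text
time: 26.55
tcp_pos: [0.4604, 0.2914, 0.0579]
tcp_rot: [-3.141, 0.0, 1.653]
force: [-4.0, -1.5, 7.7]
grip_width: 0.546
grasp_force: 62.5
```

Emit:
move_arm:
  motion:
    - [0, 0, 0, 0, 0, 0, 0.5]
    - [0, 0, 0, 0, 0, 0, 0.8]
    - [0, 0, 0, 0, 0, 0, 0.8]
    - [0, 0, 0, 0, 0, 0, 0.8]
    - [0, 0, -15, 0, 0, 0, 0.8]
    - [0, 0, -60, 0, 0, 0, 0.8]
    - [0, 0, -85, 0, 0, 0, 0.5]
    - [0, 0, -85, 0, 0, 0, 0.3]
    - [0, 0, -85, 0, 0, 0, 0.3]

```text
time: 27.68
tcp_pos: [0.4599, 0.2911, 0.1414]
tcp_rot: [-3.141, 0.0, 1.653]
force: [0.7, 0.0, -0.2]
grip_width: 0.646
grasp_force: 0.0
```

```bash
python3 -c "
from m import *
from go import *
f=shot('top');W=world(f);z=W[...,2]
P=W[blob(z>.0035,270,305,195,248)];print(rect(P),len(P))
go((554.4,86.1,120,189.9),(554.4,86.1,40,189.9))"
```

```text
[556.   84.9 110.6  39.6   9.4] 457
t 27.73 p [459.4 290.9 140.7] yaw [-179.9    0.    94.7] F [-0.2 -0.5 -0.9] g 0.653 0.0
[-211.9   77.9   20.7] [-2.000e-03 -1.000e-03 -1.662e+00]
[-211.8   78.1  100.7] [-2.000e-03 -1.000e-03 -1.662e+00]
```

Emit:
move_arm:
  motion:
    - [-30, 10, 0, 0, 0, -0.18, 0.3]
    - [-60, 20, 0, 0, 0, -0.36, 0.3]
    - [-90, 32, 0, 0, 0, -0.54, 0.3]
    - [-120, 44, 0, 0, 0, -0.72, 0.3]
    - [-150, 55, 0, 0, 0, -0.9, 0.3]
    - [-180, 66, 0, 0, 0, -1.08, 0.3]
    - [-200, 74, 0, 0, 0, -1.26, 0.3]
    - [-212, 79, 20, 0, 0, -1.44, 0.3]
    - [-212, 79, 20, 0, 0, -1.62, 0.3]
    - [-212, 79, 20, 0, 0, -1.658, 0.3]

```text
time: 28.98
tcp_pos: [0.555, 0.0861, 0.1194]
tcp_rot: [3.141, -0.005, -2.971]
force: [0.2, -0.1, 0.6]
grip_width: 0.652
grasp_force: 0.0
```

Emit:
move_arm:
  motion:
    - [0, 0, 40, 0, 0, 0, 0.3]
    - [0, 0, 70, 0, 0, 0, 0.3]
    - [0, 0, 80, 0, 0, 0, 0.3]
    - [0, 0, 80, 0, 0, 0, 0.3]
    - [0, 0, 80, 0, 0, 0, 0.3]

```text
time: 29.6
tcp_pos: [0.5576, 0.0865, 0.0429]
tcp_rot: [-3.141, 0.002, -2.972]
force: [-0.0, -0.8, -0.3]
grip_width: 0.649
grasp_force: 0.0
```

```bash
python3 -c "
from go import *
go((555.2,85.5,25,189.7))
f=shot('scene');p=f['pixels'][120:270,280:480];cv2.imwrite('pics/s4.png',cv2.resize(p[...,::-1],None,fx=4,fy=4))"
```

```text
t 29.6 p [557.6  86.5  42.9] yaw [-1.800e+02  1.000e-01 -1.703e+02] F [-0.  -0.8 -0.3] g 0.649 0.0
[ 2.5 -0.6 17.9] [-0.     0.002 -0.   ]
```

View pics/s4.png

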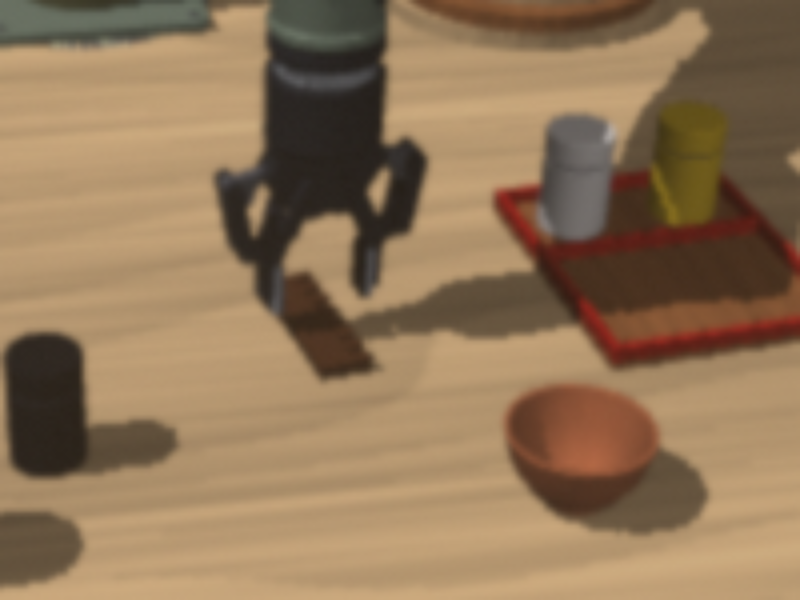

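Both jars stand upright in the red tray's narrow bay, at (577,175) and (690,160) in the crop. The fingers at (270,295) and (367,280) straddle the comb, so I descend by feel.

Emit:
move_arm:
  motion:
    - [2, -1, 8, 0, 0, 0, 0.3]
    - [2, -1, 15, 0, 0, 0, 0.3]
    - [2, -1, 18, 0, 0, 0, 0.3]
    - [2, -1, 18, 0, 0, 0, 0.3]

```text
time: 30.15
tcp_pos: [0.5543, 0.0852, 0.0233]
tcp_rot: [3.141, -0.001, -2.972]
force: [0.4, -1.2, -0.0]
grip_width: 0.652
grasp_force: 0.0
```

Emit:
move_arm:
  motion:
    - [0, 0, 1, 0, 0, 0, 0.3]
    - [0, 0, 2, 0, 0, 0, 0.3]
    - [0, 0, 3, 0, 0, 0, 0.3]
    - [0, 0, 3, 0, 0, 0, 0.3]

```text
time: 30.65
tcp_pos: [0.5547, 0.0852, 0.0208]
tcp_rot: [3.142, -0.0, -2.972]
force: [-0.2, -0.5, -0.4]
grip_width: 0.644
grasp_force: 0.0
```

Emit:
move_arm:
  motion:
    - [0, 0, 0, 0, 0, 0, 0.05]
    - [0, 0, 0, 0, 0, 0, 0.05]
    - [0, 0, 0, 0, 0, 0, 0.05]

```text
time: 31.02
tcp_pos: [0.5547, 0.0852, 0.0209]
tcp_rot: [3.142, 0.0, -2.972]
force: [-0.0, 0.1, -0.4]
grip_width: 0.525
grasp_force: 0.0
```

Emit:
move_arm:
  motion:
    - [0, 0, 0, 0, 0, 0, -1]
    - [0, 0, 0, 0, 0, 0, -1]
    - [0, 0, 0, 0, 0, 0, -1]
    - [0, 0, 0, 0, 0, 0, -1]

```text
time: 31.52
tcp_pos: [0.5552, 0.0852, 0.0214]
tcp_rot: [-3.141, 0.001, -2.972]
force: [-1.8, 0.6, 5.6]
grip_width: 0.403
grasp_force: 63.9
```

```bash
python3 -c "
from go import *
x,y=tray('red',41,0)
go((x,y,140,94.7))"
```

```text
t 31.52 p [555.2  85.2  21.4] yaw [-1.800e+02  1.000e-01 -1.703e+02] F [-1.8  0.6  5.6] g 0.403 63.9
[ -49.3  251.7 -118.6] [1.000e-03 1.000e-03 1.658e+00]
```

Emit:
move_arm:
  motion:
    - [0, 0, -20, 0, 0, 0, -1]
    - [0, 0, -65, 0, 0, 0, -1]
    - [0, 0, -110, 0, 0, 0, -1]
    - [-6, 30, -118, 0, 0, 0.18, -1]
    - [-12, 65, -118, 0, 0, 0.36, -1]
    - [-20, 105, -118, 0, 0, 0.54, -1]
    - [-28, 145, -118, 0, 0, 0.72, -1]
    - [-36, 185, -118, 0, 0, 0.9, -1]
    - [-43, 220, -118, 0, 0, 1.08, -1]
    - [-49, 245, -118, 0, 0, 1.26, -1]

```text
time: 32.78
tcp_pos: [0.5612, 0.3366, 0.1394]
tcp_rot: [3.142, -0.0, 2.046]
force: [-0.1, -0.5, -0.8]
grip_width: 0.406
grasp_force: 60.8
```

```bash
python3 -c "
from go import *
x,y=tray('red',41,0)
go((x,y,140,94.7),(x,y,38,94.7))"
```

```text
t 32.77 p [561.2 336.6 139.4] yaw [180.   -0.  117.2] F [-0.1 -0.5 -0.8] g 0.406 60.8
[ 4.5  2.4 -0.6] [ 0.    -0.     0.393]
[  4.5   2.4 101.4] [ 0.    -0.     0.393]
```

Emit:
move_arm:
  motion:
    - [4, 3, 0, 0, 0, 0.18, -1]
    - [4, 3, 0, 0, 0, 0.36, -1]
    - [4, 3, 0, 0, 0, 0.393, -1]
    - [4, 3, 0, 0, 0, 0.393, -1]
    - [4, 3, 45, 0, 0, 0.393, -1]
    - [4, 3, 80, 0, 0, 0.393, -1]
    - [4, 3, 98, 0, 0, 0.393, -1]
    - [4, 3, 98, 0, 0, 0.393, -1]
    - [4, 3, 98, 0, 0, 0.393, -1]

```text
time: 33.9
tcp_pos: [0.564, 0.3404, 0.0426]
tcp_rot: [3.139, -0.001, 1.658]
force: [-0.4, 0.7, -0.3]
grip_width: 0.407
grasp_force: 60.8
```

```bash
python3 -c "
from go import *
x,y=tray('red',41,0)
go((x,y,27.4,94.7))
f=shot('scene');p=f['pixels'][100:250,350:550];cv2.imwrite('pics/s5.png',cv2.resize(p[...,::-1],None,fx=4,fy=4))"
```

```text
t 33.9 p [564.  340.4  42.6] yaw [ 1.798e+02 -1.000e-01  9.500e+01] F [-0.4  0.7 -0.3] g 0.407 60.8
[ 1.4 -2.7 15.2] [ 0.003 -0.001  0.005]
```

View pics/s5.png

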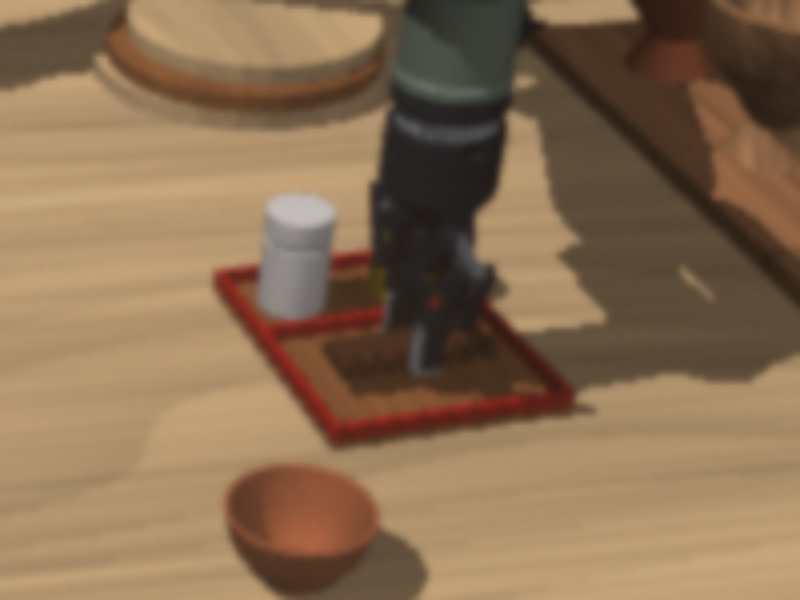

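The comb hangs inside the wide bay, spanning about (330,350) to (495,345) in the crop and clear of rims and divider. I'm lowering it.

Emit:
move_arm:
  motion:
    - [1, -2, 5, 0, 0, 0.005, -1]
    - [1, -2, 9, 0, 0, 0.005, -1]
    - [1, -2, 11, 0, 0, 0.005, -1]
    - [1, -2, 12, 0, 0, 0.005, -1]
    - [1, -2, 12.5, 0, 0, 0.005, -1]
    - [1, -2, 12.5, 0, 0, 0.005, -1]

```text
time: 34.7
tcp_pos: [0.5605, 0.3407, 0.0283]
tcp_rot: [-3.142, 0.0, 1.653]
force: [0.5, 0.1, -0.2]
grip_width: 0.404
grasp_force: 60.8
```

Emit:
move_arm:
  motion:
    - [0, 0, 0.4, 0, 0, 0, -1]
    - [0, 0, 0.8, 0, 0, 0, -1]
    - [0, 0, 0.8, 0, 0, 0, -1]

```text
time: 35.08
tcp_pos: [0.5605, 0.3407, 0.0275]
tcp_rot: [-3.142, 0.0, 1.653]
force: [-0.2, 1.2, -0.6]
grip_width: 0.4
grasp_force: 60.8
```

Emit:
move_arm:
  motion:
    - [0, 0, 0.4, 0, 0, 0, -1]
    - [0, 0, 0.8, 0, 0, 0, -1]
    - [0, 0, 0.8, 0, 0, 0, -1]

```text
time: 35.45
tcp_pos: [0.5606, 0.3407, 0.0274]
tcp_rot: [-3.142, 0.0, 1.653]
force: [-3.4, -1.6, 5.2]
grip_width: 0.406
grasp_force: 64.2
```

Emit:
move_arm:
  motion:
    - [0, 0, 0, 0, 0, 0, -0.05]
    - [0, 0, 0, 0, 0, 0, 0.1]
    - [0, 0, 0, 0, 0, 0, 0.2]
    - [0, 0, -10, 0, 0, 0, 0.2]
    - [0, 0, -50, 0, 0, 0, 0.2]
    - [0, 0, -110, 0, 0, 0, 0.2]
    - [0, 0, -160, 0, 0, 0, 0.2]
    - [-60, 0, -180, 0, 0, 0, 0.2]
    - [-120, 0, -180, 0, 0, 0, 0.2]
    - [-180, 0, -180, 0, 0, 0, 0.2]

```text
time: 36.7
tcp_pos: [0.5757, 0.1599, 0.2085]
tcp_rot: [3.139, 0.0, 1.654]
force: [1.3, 0.2, -0.1]
grip_width: 0.602
grasp_force: 0.0
```

Emit:
move_arm:
  motion:
    - [-60, -40, 0, 0, 0, 0, 0.2]
    - [-120, -80, 0, 0, 0, 0, 0.2]
    - [-160, -120, 0, 0, 0, 0, 0.2]
    - [-160, -120, 0, 0, 0, 0, 0.2]

```text
time: 37.2
tcp_pos: [0.4668, -0.0101, 0.2071]
tcp_rot: [-3.141, 0.0, 1.649]
force: [0.1, -0.6, 0.2]
grip_width: 0.599
grasp_force: 0.0
```

```bash
python3 - <<'E'
from m import *
from go import *
f=shot('top','top9.png');W=world(f);z=W[...,2]
for n,(u0,u1,v0,v1) in dict(red=(165,226,202,274),green=(395,458,195,268)).items():
    cx,cy,t=TR[n];t=np.deg2rad(t);Rm=np.array([[np.cos(t),-np.sin(t)],[np.sin(t),np.cos(t)]])
    L=np.dstack([(W[...,:2]*1000-[cx,cy])@Rm,z])
    k,l,s,c=cv2.connectedComponentsWithStats((z>.07).astype(np.uint8)*((np.abs(L[...,0])<110)&(np.abs(L[...,1])<90)).astype(np.uint8))
    for i in range(1,k):
        if s[i,4]>50:print(n,'jar',np.median(L[l==i],0).round(3),s[i,4])
    b=(L[...,0]>-14)&(L[...,0]<94)&(np.abs(L[...,1])<74)&(z>.011)
    print(n,'tool',rect(L[b]),np.percentile(L[b][:,2],[5,50,95]).round(4),b.sum())
P=W[blob(z>.066,333,377,158,202)];print('black',np.median(P,0).round(4))
shot('scene','s9.png')
E
```

```text
red jar [-64.454 -42.751   0.082] 283
red jar [-62.204  39.63    0.082] 291
red tool [ 3.777170e+04 -4.213900e+03  1.342347e+05  1.018265e+05  8.370000e+01] [0.0123 0.0179 0.0216] 504
green jar [-62.195   0.586   0.082] 283
green tool [ 4.292650e+04 -7.065700e+03  1.339747e+05  6.040960e+04  8.130000e+01] [0.0133 0.0205 0.0246] 276
black [ 0.6597 -0.1023  0.0756]
```

View pics/top9.png

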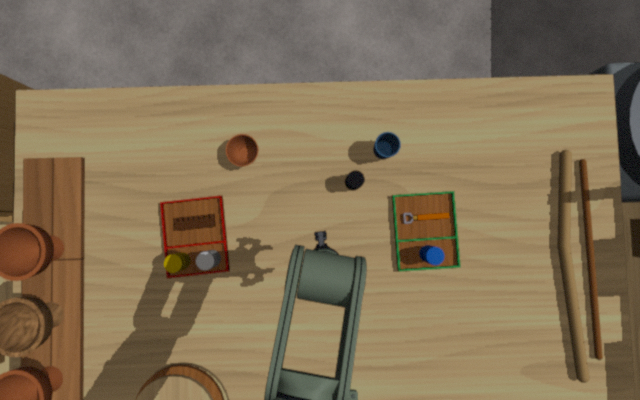

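View pics/s9.png

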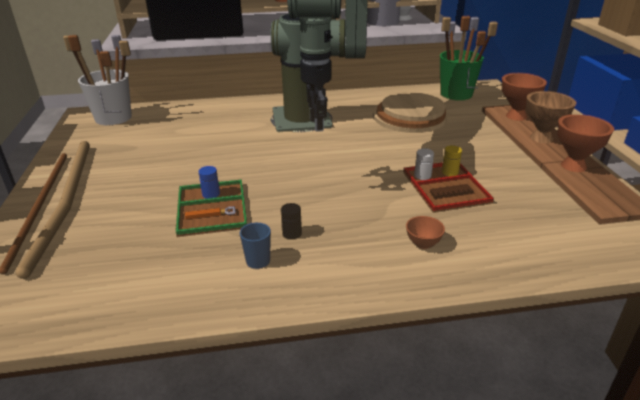

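In the final pictures the blue jar (432,255) and loop tool (425,217) lie in the green tray. The yellow jar (173,263), white jar (205,261) and comb (193,222) lie in the red tray. Jar tops at 82 mm and tools at floor height match. The black jar, bowl and beaker have not moved.

```bash
python3 -c "
from plant import *
print(finish_job())"
```

```text
the job is handed in; nothing more can be done
None
```

Both kits are made up and the job is handed in at about 37 s; the last camera check showed jars upright, tools flat, and the black jar, bowl and beaker still in place.

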